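# Fetch the roller-pin canister from the railed salon rack

## Task

Fetch the pink-lidded canister of roller pins from the lower deck of the counter rack: lift it up clear of the front guard rail before you draw it out towards you, and keep it upright. Set it down standing on the floor of the empty bay of the yellow tray, beside the pink rollers, and let go of it there rather than dropping it in. Leave the other two canisters and the two rollers standing where they are.

Things in the scene. Friction and masses are not known exactly. Their poses are not given: they have to be found in the camera images.
- pink_canister: white plastic canister of roller pins, round: body 56 mm in diameter, pink screw lid 59 mm in diameter (its top 18 mm), pink band on the body, 97 mm tall overall, about 0.15 to 0.31 kg. Origin: centre of its underside; z up its axis. Starts upright in any of the three places on the rack's lower deck. The one to fetch. Grip its body about 60 mm above its underside
- mint_canister: white plastic canister of roller pins, round: body 56 mm in diameter, mint-green screw lid 59 mm in diameter (its top 18 mm), mint-green band on the body, 97 mm tall overall, about 0.15 to 0.31 kg. Origin: centre of its underside; z up its axis. Starts upright in any of the three places on the rack's lower deck; to be left alone
- orange_canister: white plastic canister of roller pins, round: body 56 mm in diameter, orange screw lid 59 mm in diameter (its top 18 mm), orange band on the body, 97 mm tall overall, about 0.15 to 0.31 kg. Origin: centre of its underside; z up its axis. Starts upright in any of the three places on the rack's lower deck; to be left alone
- rack: fixed two-tier counter rack of steel wire, 450 mm wide (y), 118 mm deep (x), 300 mm tall. Origin: on the counter under its centre; x points from its open front (robot side) to its back, z up. Lower deck: flat white sheet, top at z = 50 mm; canisters stand on it at y about -110, 0, 110 and x about -5 mm, each up to 8 mm off. Thin wire side frames at y = -225 and 225 mm lean back above z = 100 mm
- upper_edge (a point): middle of the 8 mm front tube of the rack's upper wire deck, on the tube's axis: rack x = -5, y = 0, z = 275 mm; axes as the rack's. The deck runs the full width and back from here over the canisters' rear halves, with stock up to z = 320 mm. A hand pointing straight down over a canister strikes it: come from the front, tilted 25 to 45 degrees from vertical, fingers down and towards the back
- guard_rail: front guard rail of the rack's lower deck, part of the rack (same origin and axes as the rack): steel wires along y at x = -56 mm, from side frame to side frame; its top is 85 mm above the counter, that is 35 mm above the lower deck. The wire is 6 mm thick; a second, thinner one runs below it
- tray: fixed yellow plastic tray, 120 mm (its x) by 200 mm (its y), walls 40 mm high and 5 mm thick, floor 5 mm thick, split into two equal bays by a divider 35 mm high at y = 0. Origin: on the counter under its centre, z up. The bay on its -y side is empty; the bay on its +y side holds two pink rollers
- tray_bay (a point): centre of the floor of the tray's empty bay, on the floor's upper face (5 mm above the counter); axes as the tray's. The bay is 110 mm (x) by 92 mm (y) inside
- roller_a: pink hair roller, open plastic tube 34 mm in diameter and 64 mm tall, 20 g, standing upright in the tray's +y bay. Origin: centre of its lower end; z up its axis. To be left alone
- roller_b: the other pink hair roller in the tray's +y bay, same size and origin. To be left alone
There are look-alikes about, which are no part of the job. Leave any blue or red look-alike of the pink_canister alone.

How it is judged:
By the outcome, as a careful person would: the job done as asked, in the order asked, and still so for the second after the job is handed in, with the robot touching nothing.
It also fails if it takes over 42 s, if anything falls off the work surface, if the arm or the gripper's body presses on something with over 40 N, if the wrist force passes 120 N, or if a joint passes its speed limit or range.

## Robot

A 6-joint arm with a two-finger parallel gripper is mounted at the origin on the work surface. World frame = base frame: x ahead of the robot, y to its left, z up, the work surface at z = 0. Lengths are in mm, angles in rad, forces in N, time in s.
With the tool pointing down it reaches from about 325 to 775 mm from the base axis. Payload 5.5 kg.
Tool frame: the origin (TCP) lies midway between the tips of the shut fingers; the grasp point (between the pads) lies 19 mm behind it (r.pinch_z is the x of the grasp point in the tool frame, in mm); x points along the fingers, y is the direction in which the jaws open and shut, and the axes are right-handed (so a half turn about x gives the same grasp; the last joint's range is limited). The gripper opens to 88 mm and grips with 3 to 60 N. Pads are 20 mm wide; open, the fingers measure 115 mm over their backs; the gripper's body (75 mm by 178 mm) begins 61 mm behind the grasp point.
Start: joints at [1.084, 0.091, 1.231, -0, 1.82, -0.057], TCP at [250.019, 545.442, 201.531] pointing down, gripper open.
Joint ranges: [-2.87, 2.87], [-0.86, 2.18], [0.17, 2.46], [-1.51, 4.65], [0.06, 2.69], [-2.65, 2.65]. Speed limits (rad/s): [2.57, 2.57, 3.01, 3.14, 3.14, 3.14].

## Interface

Orientations are given as a rotation vector (axis times angle).
In Python, from bench import r gives the robot as it stands. The module is installed in compiled form; this text tells all that it offers.
- The arm moves only by the shell command python3 -m pendant 'ROWS'. ROWS is JSON, a list of rows, each a list of 7 numbers: the shift along the world's x, y, z in m, then the turn, a rotation vector about the world's x, y, z in degrees, then the closure, from 0 (fully open) to 1 (shut). In form: [[x, y, z, wx, wy, wz, fingers], ...]. A call has 1 to 20 rows; each row shifts and turns the commanded pose from where the row before left it; what a row does not reach is not made up. A row lasts 1/8 s, in which the tool goes at most 62.5 mm and 10.7 degrees, less where a joint would pass 70% of its speed; a pose out of reach is approached as far as the arm can. A call with a gripper value outside its range is refused whole. The fingers move at their own pace and stop on an object; the grip force is fixed at half the most. Time passes only in rows, so rows that do not move let the fingers close. It gives the time, the measured TCP pose, the force and the opening at its end, in the units of the state.
- r.get_state(): the state, without advancing time (a new reading comes with each control period).
- r.get_image(name): name is "scene" or "top" or "wrist"; returns (picture, depth): 420x560x3 uint8, red, green, blue; 420x560 float32, mm along the optical axis (not along the pixel's ray), 0 where there is no reading.
- r.camera_params(name): a dict with "fx", "fy", "cx", "cy" (pixels), "R" (3x3) and "t" (3): a world point X has camera coordinates R X + t. Camera axes: x right, y down, z forward; pixel columns grow to the right and rows downward; lengths in mm; the calibration is good to about 2 mm. A picture is of the moment at which its call begins: read the wrist's pose just before it. camera_params takes no time and is no camera call; for the wrist camera it gives the pose at the moment of the call.
- r.job_done(): hands the job in, once; it reports no verdict.
The state is a dict: "clock": time; "qpos": joint angles; "dq": joint speeds; "joint_torque": joint torques, N m; "tcp_pos": TCP position; "orientation": TCP orientation; "wrist_force": force on the tool from outside, world axes, zero at the start; "wrist_torque": the same for the moment, N m; "finger_gap": finger opening in mm.
Only numpy, scipy, OpenCV 4.12 (cv2) and the standard library are available. Lean on these libraries where they do the work, as an engineer would, in place of code of your own. Each camera call takes 0.05 s, during which the arm holds its last target. There are 200 camera calls.

## Working session

There is one attempt and no reset: what is moved stays moved. The work goes in short steps, Python scripts to look and compute and a shell command to move; the robot and the scene stay as the last step left them, time stands still between calls to the robot, and variables do not carry over. Pictures are saved under pics/ and viewed, about 8 in all and at most 12, crops included, and the job is handed in when it is done.

```bash
mkdir -p pics; cat > h.py <<'E'
import numpy as np, cv2
from bench import r
def grab(n):
    p=r.camera_params(n); im,d=r.get_image(n); return im,d,p
def pt(p,d,u,v):
    c=np.array([(u-p["cx"])/p["fx"],(v-p["cy"])/p["fy"],1])*d
    return np.array(p["R"]).T@(c-np.array(p["t"]))
def cloud(p,d):
    v,u=np.mgrid[:d.shape[0],:d.shape[1]]
    c=np.stack([(u-p["cx"])/p["fx"]*d,(v-p["cy"])/p["fy"]*d,d],-1)
    return (c-np.array(p["t"]))@np.array(p["R"])
def ray(p,u,v,z):
    R=np.array(p["R"]);o=-R.T@np.array(p["t"]);k=R.T@np.array([(u-p["cx"])/p["fx"],(v-p["cy"])/p["fy"],1])
    return o+k*(z-o[2])/k[2]
def save(n,im,f=1): cv2.imwrite("pics/"+n,cv2.resize(im[...,::-1],None,fx=f,fy=f))
E
python3 - <<'E'
from h import *
for n in("scene","top"):
    im,d,p=grab(n); save(n+"0.png",im); np.savez(n+"0.npz",im=im,d=d,**p)
print(r.get_state(),r.pinch_z)
E
```

```text
{'clock': 0.1, 'qpos': array([ 1.08429539e+00,  9.17854492e-02,  1.23173208e+00,  1.11179976e-06,
        1.81977306e+00, -5.66852390e-02]), 'dq': array([ 0.00011953, -0.00031836, -0.00158907, -0.00050016, -0.00047115,
        0.00091248]), 'joint_torque': array([ 2.28074576e-03, -4.47861171e+01, -4.07568026e+01,  6.99639414e-02,
        2.85840256e-02, -1.30617909e-04]), 'tcp_pos': array([249.88231304, 545.1774789 , 200.5376937 ]), 'orientation': array([ 0.33583387,  1.54483955, -0.33841919]), 'wrist_force': array([-0.60668687,  0.36939679,  0.34495039]), 'wrist_torque': array([ 0.01839317, -0.01320795,  0.00591593]), 'finger_gap': 87.57066315347613} -18.700000000000003
```

View pics/scene0.png

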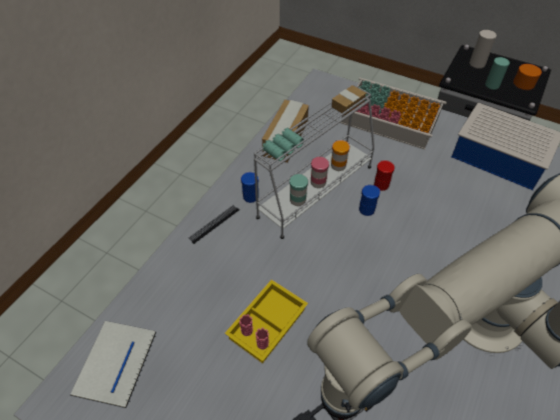

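View pics/top0.png

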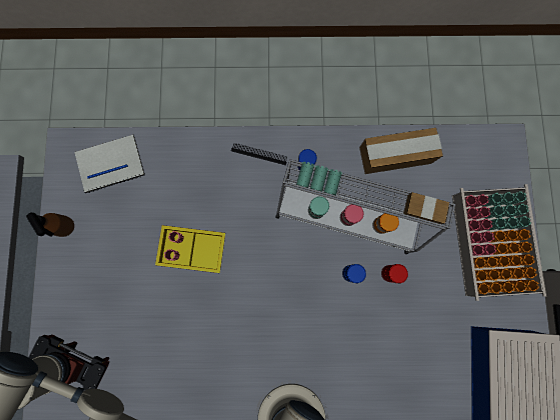

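The scene view shows the rack with mint (299,185), pink (319,168) and orange (340,150) canisters. In the top view they are at mint (319,207), pink (353,214) and orange (386,223).
Possible mix-ups, top view: the red can (397,273), the blue cans (355,273) and (307,158), the orange and mint canisters, and the pink rollers in the tray (176,237) and (172,255). My choice is the pink lid on the deck at (353,214), between mint and orange. The tray's empty bay is at about (207,251).

```bash
python3 - <<'E'
from h import *
S=dict(np.load("scene0.npz"));T=dict(np.load("top0.npz"))
def blob(D,lo,hi,box,n=1):
    hsv=cv2.cvtColor(D["im"],cv2.COLOR_RGB2HSV); m=cv2.inRange(hsv,lo,hi)
    k=np.zeros_like(m);x0,y0,x1,y1=box;k[y0:y1,x0:x1]=255;m&=k
    c=sorted(cv2.findContours(m,0,2)[0],key=cv2.contourArea)[-n:]; return c
R={"pink":((160,60,60),(179,255,255)),"mint":((65,40,60),(95,255,255)),"orange":((6,120,80),(20,255,255))}
boxS={"pink":(305,155,335,175),"mint":(285,174,312,192),"orange":(326,138,352,156)}
boxT={"pink":(335,200,370,230),"mint":(305,193,333,220),"orange":(372,210,402,235)}
cT=cloud(T,T["d"]);cS=cloud(S,S["d"])
def c2r(p,u,v):
    R=p["R"];o=-R.T@p["t"];k=R.T@np.array([(u-p["cx"])/p["fx"],(v-p["cy"])/p["fy"],1]);return o,k/np.linalg.norm(k)
for k in R:
    for nm,D,C,b in(("top",T,cT,boxT[k]),("scene",S,cS,boxS[k])):
        c=blob(D,*R[k],b)[0];m=np.zeros(D["d"].shape,np.uint8);cv2.drawContours(m,[c],-1,255,-1)
        P=C[(m>0)&(D["d"]>0)]; zt=np.percentile(P[:,2],90);Q=P[P[:,2]>zt-6]
        print(k,nm,"area",cv2.contourArea(c),"ztop",zt.round(1),"ctr",((Q.min(0)+Q.max(0))/2).round(1),Q.mean(0).round(1),cv2.minEnclosingCircle(c))
# tray
c=blob(T,(22,150,80),(34,255,255),(140,210,240,290))[0]; rc=cv2.minAreaRect(c);bx=cv2.boxPoints(rc)
print("tray corners z=40",[ray(T,*q,40)[:2].round(1) for q in bx])
m=np.zeros(T["d"].shape,np.uint8);cv2.drawContours(m,[c],-1,255,-1);P=cT[m>0];print("tray z hist",np.histogram(P[:,2],np.arange(-10,90,5)))
for (u,v) in((207,251),(200,245),(214,257)):print("bay",cT[v,u].round(1))
for c in blob(T,(150,60,40),(179,255,255),(155,225,192,272),2):
    m=np.zeros(T["d"].shape,np.uint8);cv2.drawContours(m,[c],-1,255,-1);P=cT[m>0];zt=np.percentile(P[:,2],90);print("roller",zt,ray(T,*cv2.minEnclosingCircle(c)[0],zt).round(1))
for u,v in((300,200),(335,215),(370,228),(405,240)):print("deck",cT[v,u].round(1))
save("crop_s.png",S["im"][60:260,220:420],4) if 0 else None
a=cv2.resize(S["im"][130:220,250:390],None,fx=4,fy=4,interpolation=2);b=cv2.resize(T["im"][140:260,270:460],None,fx=3,fy=3,interpolation=2)
w=max(a.shape[1],b.shape[1]);f=lambda i:cv2.copyMakeBorder(i[:298],0,0,0,w-i.shape[1],0)
# rows limit 600
save("crop.png",np.vstack([f(a),f(b)]))
E
```

```text
pink top area 260.5 ztop 150.7 ctr [ 633.8 -193.4  213.2] [ 633.3 -192.9  150.1] ((352.5247497558594, 213.3939971923828), 10.616741180419922)
pink scene area 205.0 ztop 151.1 ctr [ 630.4 -190.8  150.3] [ 632.1 -190.1  148.8] ((319.328369140625, 164.08209228515625), 8.918188095092773)
mint top area 261.0 ztop 150.1 ctr [658.4 -89.2 149.7] [657.9 -89.6 147.8] ((318.5, 206.0), 10.404426574707031)
mint scene area 216.0 ztop 151.2 ctr [655.9 -87.7 149.8] [656.3 -85.7 148.6] ((298.2755126953125, 181.63604736328125), 9.039178848266602)
orange top area 240.5 ztop 150.4 ctr [ 606.9 -294.5  210.8] [ 606.2 -298.4  149.1] ((388.6111145019531, 221.61111450195312), 9.768082618713379)
orange scene area 182.5 ztop 150.4 ctr [ 606.9 -297.9  149.4] [ 606.4 -296.4  148.1] ((340.5, 147.0), 8.558721542358398)
tray corners z=40 [array([487.1, 434.9]), array([618.5, 423.2]), array([589.7, 211. ]), array([459. , 226.1])]
tray z hist (array([  0,  17, 555, 852, 106,  49,  49,  50,  70, 306, 383,  38,  11,
        17,  25,  43,  20,   0,   0]), array([-10,  -5,   0,   5,  10,  15,  20,  25,  30,  35,  40,  45,  50,
        55,  60,  65,  70,  75,  80,  85]))
bay [531.7 273.7   5.1]
bay [552.  297.3   6.9]
bay [511.4 249.8   5.9]
roller 69.11428903993723 [573.6 364.3  69.1]
roller 69.87569541329479 [518.3 374.3  69.9]
deck [693.5 -38.8  54. ]
deck [ 642.5 -152.9   52. ]
deck [ 598.5 -266.2   50.7]
deck [ 558.2 -379.7   47.1]
```

View pics/crop.png

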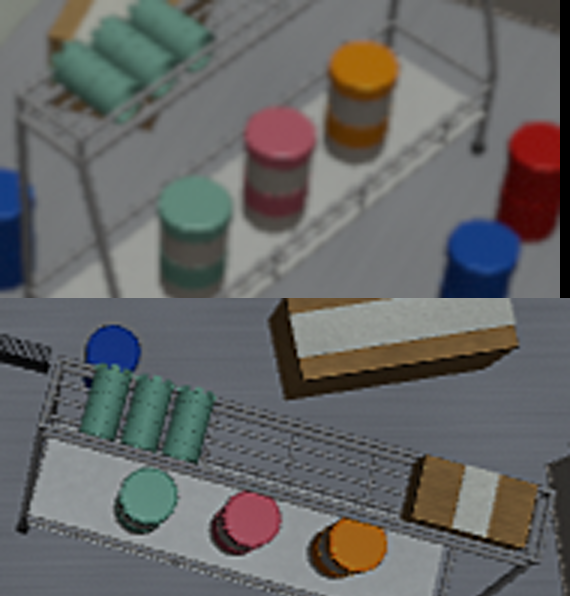

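Crop confirms: in both views the pink-lidded, pink-banded white canister stands in the middle of the deck. Red and blue cans stand on the counter in front of it.

```bash
python3 - <<'E'
from h import *
from scipy.spatial.transform import Rotation as Ro
s=r.get_state();M=Ro.from_rotvec(s["orientation"]).as_matrix();print(M.round(3))
T=dict(np.load("top0.npz"));C=cloud(T,T["d"])
for u,v in((355,272),(397,273),(307,157)):
    P=C[v-6:v+7,u-6:u+7].reshape(-1,3);z=np.percentile(P[:,2],90);print("can",ray(T,u,v,z).round(0))
for tilt,az in((40,-15),(40,27)):
    t,a=np.radians(tilt),np.radians(az);x=np.array([np.sin(t)*np.cos(a),np.sin(t)*np.sin(a),-np.cos(t)])
    print(az,"tool x",x.round(3),"tcp-grasp",(18.7*x).round(1))
# yaw of rack: upper front tube edge / deck lower front edge, white deck mask
hsv=cv2.cvtColor(T["im"],cv2.COLOR_RGB2HSV);m=(np.abs(C[...,2]-51)<6)&(hsv[...,1]<40);m[:180]=0;m[260:]=0;m[:,:270]=0;m[:,450:]=0
c=max(cv2.findContours(m.astype(np.uint8)*255,0,2)[0],key=cv2.contourArea);b=cv2.boxPoints(cv2.minAreaRect(c));print([ray(T,*q,50)[:2].round(0) for q in b])
E
```

```text
[[-0.001  0.417  0.909]
 [-0.002  0.909 -0.417]
 [-1.    -0.002 -0.   ]]
can [ 457. -200.  101.]
can [ 452. -330.  101.]
can [825. -61. 103.]
-15 tool x [ 0.621 -0.166 -0.766] tcp-grasp [ 11.6  -3.1 -14.3]
27 tool x [ 0.573  0.292 -0.766] tcp-grasp [ 10.7   5.5 -14.3]
[array([655.,  33.]), array([743.,   8.]), array([ 616., -426.]), array([ 531., -397.])]
```

```bash
python3 -m pendant '[[0.019,-0.0447,0.012,0,0,2.1,0],[0.019,-0.0447,0.012,0,0,2.1,0],[0.019,-0.0447,0.012,0,0,2.1,0],[0.019,-0.0447,0.012,0,0,2.1,0],[0.019,-0.0447,0,0,0,0,0],[0.019,-0.0447,0,0,0,0,0],[0.019,-0.0447,0,0,0,0,0],[0.019,-0.0447,0,0,0,0,0],[0.019,-0.0447,0,0,0,0,0],[0.019,-0.0447,0,0,0,0,0],[0.019,-0.0447,0,0,0,0,0],[0.019,-0.0447,0,-2.76,-9.61,0,0],[0.019,-0.0447,0,-2.76,-9.61,0,0],[0.019,-0.0447,0,-2.76,-9.61,0,0],[0.019,-0.0447,0,-2.76,-9.61,0,0],[0.019,-0.0447,0,0,0,0,0],[0,0,0,0,0,0,0],[0,0,0,0,0,0,0]]'
python3 - <<'E'
from h import *
from scipy.spatial.transform import Rotation as Ro
im,d,p=grab("wrist");save("w1.png",im);np.savez("w1.npz",im=im,d=d,**p)
s=r.get_state();M=Ro.from_rotvec(s["orientation"]).as_matrix();print(M.round(3),s["tcp_pos"],s["qpos"])
C=cloud(p,d);h=cv2.cvtColor(im,cv2.COLOR_RGB2HSV);m=cv2.inRange(h,(160,60,60),(179,255,255))
m=((m>0)&(C[...,2]>125)&(C[...,2]<165)&(d>0)).astype(np.uint8)
c=max(cv2.findContours(m,0,2)[0],key=cv2.contourArea);mm=np.zeros_like(m);cv2.drawContours(mm,[c],-1,1,-1)
P=C[(mm>0)&(d>0)];z=np.percentile(P[:,2],85);Q=P[P[:,2]>z-3]
print("lid",cv2.boundingRect(c),z,(Q.min(0)+Q.max(0))/2,Q.mean(0),Q.max(0)-Q.min(0))
e=cv2.fitEllipse(cv2.convexHull(c));print(e)
E
```

```text
clock: 2.35
tcp_pos: [553.9, -169.6, 249.6]
orientation: [0.126, 0.867, -0.263]
wrist_force: [-0.0, 0.9, -0.2]
finger_gap: 87.9
[[ 0.618  0.278  0.735]
 [-0.177  0.961 -0.214]
 [-0.766  0.003  0.643]] [ 554.21216074 -169.02683812  250.0489262 ] [-0.40790802 -0.63785986  1.90007167  0.08947773  1.18680846 -1.69972648]
lid (258, 162, 54, 43) 146.01354577434677 [ 634.27247617 -195.55375317  145.15970556] [ 630.94925148 -194.4750413   145.47776779] [57.91412359 57.5714652   4.26951894]
((284.99151611328125, 183.44192504882812), (44.092018127441406, 55.19831466674805), 90.64137268066406)
```

View pics/w1.png

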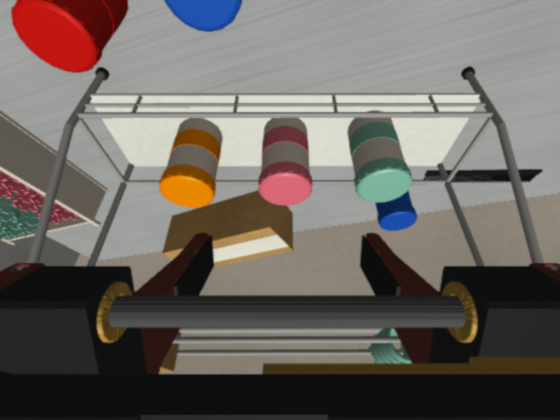

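The wrist view is upside down. It shows the pink canister centred at (285,183), between orange (188,185) and mint (383,183), with the fingers clear on both sides. Lid centre is about (633,-195) and its top is z≈146, which agrees with the other views.

```bash
python3 -m pendant '[[-0.02,0.003,-0.017,0,0,0,0],[0.0122,-0.0035,-0.0152,0,0,0,0],[0.0122,-0.0035,-0.0152,0,0,0,0],[0.0122,-0.0035,-0.0152,0,0,0,0],[0.0122,-0.0035,-0.0152,0,0,0,0],[0.0122,-0.0035,-0.0152,0,0,0,0],[0.0122,-0.0035,-0.0152,0,0,0,0],[0.0122,-0.0035,-0.0152,0,0,0,0],[0.0122,-0.0035,-0.0152,0,0,0,0],[0.0122,-0.0035,-0.0152,0,0,0,0],[0,0,0,0,0,0,0],[0,0,0,0,0,0,0]]'
python3 - <<'E'
from h import *
im,d,p=grab("wrist");save("w2.png",im)
print(r.get_state()["tcp_pos"],r.get_state()["wrist_force"])
E
```

```text
clock: 3.9
tcp_pos: [644.2, -197.3, 96.7]
orientation: [0.125, 0.866, -0.262]
wrist_force: [0.8, 0.3, 0.7]
finger_gap: 87.6
[ 644.26275406 -197.60370881   97.14138173] [-0.30608462 -0.18788963  0.47714604]
```

View pics/w2.png

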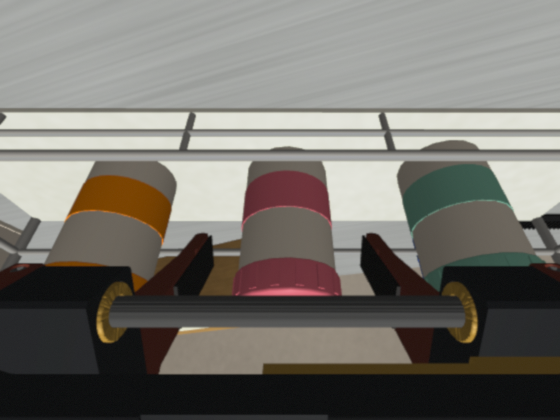

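The pink canister sits centred between the open fingers (about 287 against the finger midpoint of about 287), with no contact. Closing.

```bash
python3 -m pendant '[[0,0,0,0,0,0,1],[0,0,0,0,0,0,1],[0,0,0,0,0,0,1],[0,0,0,0,0,0,1],[0,0,0,0,0,0,1],[0,0,0,0,0,0,1],[0,0,0,0,0,0,1],[0,0,0,0,0,0,1]]'
python3 -m pendant '[[0,0,0.005,0,0,0,1],[0,0,0.01,0,0,0,1],[0,0,0.01,0,0,0,1],[0,0,0.01,0,0,0,1],[0,0,0.01,0,0,0,1],[0,0,0.01,0,0,0,1],[0,0,0,0,0,0,1]]'
python3 - <<'E'
from h import *
im,d,p=grab("wrist");save("w3.png",im)
E
```

```text
clock: 4.95
tcp_pos: [644.0, -198.2, 96.0]
orientation: [0.125, 0.866, -0.263]
wrist_force: [-0.7, 1.6, 2.2]
finger_gap: 55.3
clock: 5.82
tcp_pos: [644.4, -198.5, 152.6]
orientation: [0.125, 0.864, -0.263]
wrist_force: [0.3, -0.1, -1.3]
finger_gap: 55.4
```

View pics/w3.png

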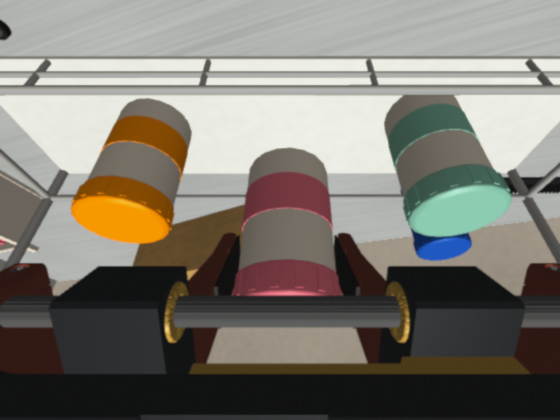

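The canister is held (gap 55.4 mm) and upright, with its base above the rail. Orange and mint still stand. Draw it out level, then raise it and swing to the tray.

```bash
python3 -m pendant '[[-0.01,0.003,0,0,0,0,1],[-0.0192,0.0056,0,0,0,0,1],[-0.0192,0.0056,0,0,0,0,1],[-0.0192,0.0056,0,0,0,0,1],[-0.0192,0.0056,0,0,0,0,1],[-0.0192,0.0056,0.005,0,0,0,1],[-0.0192,0.0056,0.015,0,0,0,1],[-0.0192,0.0056,0.015,0,0,0,1],[-0.0096,0.003,0.01,0,0,0,1],[0,0,0,0,0,0,1]]'
python3 -m pendant '[[0.002,0.015,0,0,0,1.5,1],[0.004,0.03,0,0,0,3,1],[0.0045,0.0345,0,0,0,3.5,1],[0.0045,0.0345,0,0,0,3.5,1],[0.0045,0.0345,0,0,0,3.5,1],[0.0045,0.0345,0,0,0,3.5,1],[0.0045,0.0345,0,0,0,3.5,1],[0.0045,0.0345,0,0,0,3.5,1],[0.0045,0.0345,0,0,0,3.5,1],[0.0045,0.0345,0,0,0,3.5,1],[0.0045,0.0345,0,0,0,3.5,1],[0.0045,0.0345,0,0,0,3.5,1],[0.003,0.03,0,0,0,2,1],[0.002,0.015,0,0,0,1,1],[0,0,0,0,0,0,1],[0,0,0,0,0,0,1]]'
python3 - <<'E'
from h import *
from scipy.spatial.transform import Rotation as Ro
for n in("wrist","scene","top"):
    im,d,p=grab(n);np.savez(n+"4.npz",im=im,d=d,**p);save(n+"4.png",im)
s=r.get_state();M=Ro.from_rotvec(s["orientation"]).as_matrix();print(M.round(3),s["tcp_pos"],"grasp",s["tcp_pos"]-18.7*M[:,0])
T=dict(np.load("top0.npz"));C=cloud(T,T["d"]);S=dict(np.load("scene0.npz"));CS=cloud(S,S["d"])
# tray inner floor of empty bay: yellow points by height
for nm,D,X in(("top",T,C),("scene",S,CS)):
    h=cv2.cvtColor(D["im"],cv2.COLOR_RGB2HSV);m=(cv2.inRange(h,(20,120,40),(36,255,255))>0)
    a=np.radians(-7.7);U=(X[...,:2]-[538.6,323.8])@np.array([[np.cos(a),-np.sin(a)],[np.sin(a),np.cos(a)]])
    f=m&(np.abs(X[...,2]-5)<5)&(U[...,1]<5)&(np.abs(U[...,0])<75)&(U[...,1]>-115);P=X[f];print(nm,"floor z",np.median(P[:,2]),"U rng",np.percentile(U[f],[2,98],axis=0).round(1))
    f=m&(np.abs(X[...,2]-40)<3)&(np.abs(U[...,0])<80)&(np.abs(U[...,1])<125);P=X[f][:,:2].astype(np.float32);rc=cv2.minAreaRect(P);print("rim",rc)
E
python3 - <<'E'
import cv2,numpy as np
a=cv2.imread("pics/wrist4.png");b=cv2.imread("pics/scene4.png")[180:390,180:390];b=cv2.resize(b,(420,420))
cv2.imwrite("pics/c4.png",cv2.resize(np.hstack([a,b]),None,fx=.8,fy=.8))
E
```

```text
clock: 7.12
tcp_pos: [495.3, -155.0, 197.4]
orientation: [0.126, 0.869, -0.263]
wrist_force: [-0.4, -0.8, -2.1]
finger_gap: 55.3
clock: 9.12
tcp_pos: [556.8, 278.3, 197.0]
orientation: [-0.2, 0.867, 0.43]
wrist_force: [0.2, -0.9, -1.4]
finger_gap: 55.6
[[ 0.569 -0.443  0.693]
 [ 0.283  0.897  0.34 ]
 [-0.772  0.002  0.636]] [557.03682477 278.06232824 197.43715878] grasp [546.38933463 272.76928206 211.86992067]
top floor z 5.5686027213394365 U rng [[-52.7 -88.1]
 [ 53.3  -3.1]]
rim ((538.6845703125, 324.09130859375), (212.595703125, 131.8940887451172), 82.34443664550781)
scene floor z 6.418076514221081 U rng [[-45.8 -95.3]
 [ 53.3   3.9]]
rim ((536.8569946289062, 324.0409240722656), (211.4560546875, 132.80079650878906), 82.49065399169922)
```

View pics/c4.png

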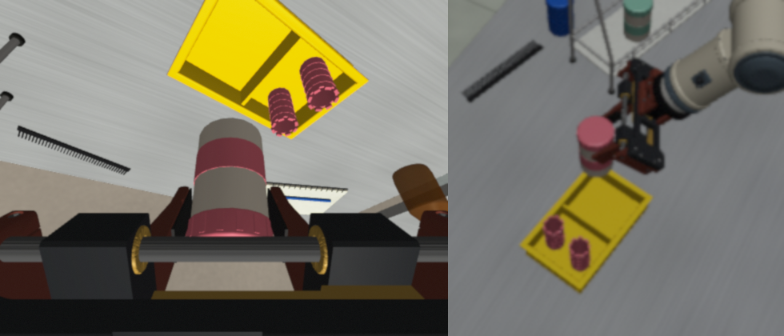

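The wrist and scene views show the canister upright in the grip, above and just beyond the tray. The empty bay is at (235,50) in the left panel, the rollers at (285,110) and (320,85). Bay centre is about (532,276), floor z≈5.5. Correct (-15,+3.6), then descend.

```bash
python3 -m pendant '[[-0.0075,0.0018,-0.005,0,0,0,1],[-0.0073,0.0018,-0.01,0,0,0,1],[0,0,-0.015,0,0,0,1],[0,0,-0.015,0,0,0,1],[0,0,-0.015,0,0,0,1],[0,0,-0.015,0,0,0,1],[0,0,-0.015,0,0,0,1],[0,0,-0.015,0,0,0,1],[0,0,-0.015,0,0,0,1],[0,0,-0.01,0,0,0,1],[0,0,-0.005,0,0,0,1],[0,0,0,0,0,0,1],[0,0,0,0,0,0,1]]'
python3 - <<'E'
from h import *
im,d,p=grab("wrist");save("w5.png",im)
C=cloud(p,d)
# underside rim: the far-front lowest visible canister points & lid
s=r.get_state();print(s["tcp_pos"],s["wrist_force"])
m=(np.hypot(C[...,0]-531,C[...,1]-276)<34)&(d>0)&(C[...,2]>9);print("low canister pts z pct",np.percentile(C[m][:,2],[0.5,2,5]))
E
```

```text
clock: 10.9
tcp_pos: [542.5, 282.6, 63.1]
orientation: [-0.2, 0.865, 0.43]
wrist_force: [-0.2, 0.7, -2.4]
finger_gap: 55.7
[542.51973647 282.60845016  63.1857445 ] [-1.37899456 -0.4325651  -1.34862651]
low canister pts z pct [18.5849399  21.12441123 25.79016692]
```

View pics/w5.png

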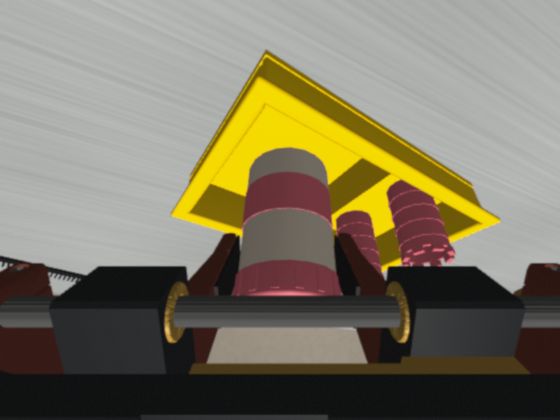

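The canister is inside the bay footprint, clear of the walls, and the rollers are to its right. About 11–12 mm remain, so I'll lower it slowly.

```bash
python3 -m pendant '[[0,0,-0.003,0,0,0,1],[0,0,-0.003,0,0,0,1],[0,0,-0.002,0,0,0,1],[0,0,-0.001,0,0,0,1],[0,0,0,0,0,0,1]]'; python3 -m pendant '[[0,0,-0.001,0,0,0,1],[0,0,0,0,0,0,1]]';python3 -m pendant '[[0,0,-0.001,0,0,0,1],[0,0,0,0,0,0,1]]'
```

```text
clock: 11.58
tcp_pos: [542.1, 282.4, 53.0]
orientation: [-0.2, 0.867, 0.43]
wrist_force: [0.7, -0.6, -2.4]
finger_gap: 55.6
clock: 11.82
tcp_pos: [542.1, 282.4, 52.1]
orientation: [-0.2, 0.867, 0.43]
wrist_force: [0.0, -0.1, -1.6]
finger_gap: 55.4
clock: 12.08
tcp_pos: [542.1, 282.4, 51.2]
orientation: [-0.2, 0.867, 0.43]
wrist_force: [-0.4, -0.1, -3.1]
finger_gap: 55.7
```

```bash
python3 -m pendant '[[0,0,-0.001,0,0,0,1],[0,0,0,0,0,0,1]]'; python3 -m pendant '[[0,0,-0.001,0,0,0,1],[0,0,0,0,0,0,1]]'
```

```text
clock: 12.32
tcp_pos: [542.6, 282.7, 51.2]
orientation: [-0.2, 0.865, 0.43]
wrist_force: [-2.2, 0.9, 2.3]
finger_gap: 55.6
clock: 12.58
tcp_pos: [543.1, 282.9, 51.4]
orientation: [-0.2, 0.863, 0.431]
wrist_force: [-4.1, -2.0, 6.9]
finger_gap: 55.3
```

Contact at TCP z≈51: the force went from -3 to +7 N. Unload 1 mm, open, and back out along the finger axis.

```bash
python3 -m pendant '[[0,0,0.001,0,0,0,1],[0,0,0,0,0,0,0.3],[0,0,0,0,0,0,0.2],[0,0,0,0,0,0,0.05],[0,0,0,0,0,0,0.05],[0,0,0,0,0,0,0.05]]'; python3 -m pendant '[[-0.0028,-0.0014,0.0039,0,0,0,0.05],[-0.0057,-0.0028,0.0077,0,0,0,0.05],[-0.0114,-0.0057,0.0154,0,0,0,0.05],[-0.0114,-0.0057,0.0154,0,0,0,0.05],[-0.0114,-0.0057,0.0154,0,0,0,0.05],[-0.0114,-0.0057,0.0154,0,0,0,0.05],[-0.0114,-0.0057,0.0154,0,0,0,0.05],[-0.0114,-0.0057,0.0154,0,0,0,0.05],[-0.0114,-0.0057,0.0154,0,0,0,0.05],[-0.0114,-0.0057,0.0154,0,0,0,0.05],[0,0,0,0,0,0,0.05],[0,0,0,0,0,0,0.05]]'
python3 - <<'E'
from h import *
ims=[]
for n in("top","scene"):
    im,d,p=grab(n);np.savez(n+"6.npz",im=im,d=d,**p);C=cloud(p,d);ims.append(im)
    h=cv2.cvtColor(im,cv2.COLOR_RGB2HSV);m=(cv2.inRange(h,(160,60,60),(179,255,255))>0)
    q=m&(np.hypot(C[...,0]-532,C[...,1]-276)<60)&(C[...,2]>90);P=C[q]
    if len(P):print(n,len(P),"lid z",np.percentile(P[:,2],90),(P[:,:2].min(0)+P[:,:2].max(0))/2)
save("f6.png",np.hstack([cv2.resize(ims[0][180:300,130:460],(550,200),interpolation=2)[:, :550],]) ) if 0 else None
a=cv2.resize(ims[0][180:290,130:430],(780,286),interpolation=2);b=cv2.resize(ims[1][130:380,200:400],(240,300),interpolation=2);w=cv2.resize(grab("wrist")[0],(400,300));b=np.hstack([b,w,np.zeros((300,140,3),np.uint8)])
save("f6.png",np.vstack([a,b]));print(r.get_state()["clock"])
E
```

```text
clock: 13.32
tcp_pos: [542.1, 282.4, 50.1]
orientation: [-0.2, 0.867, 0.43]
wrist_force: [-0.9, -0.3, -0.1]
finger_gap: 83.3
clock: 14.82
tcp_pos: [455.3, 239.7, 186.1]
orientation: [-0.203, 0.878, 0.429]
wrist_force: [-0.3, -0.1, -0.4]
finger_gap: 83.4
top 270 lid z 105.5758159342642 [532.88693698 276.37057936]
scene 316 lid z 106.27326367950499 [530.81102222 282.66702073]
14.975
```

View pics/f6.png

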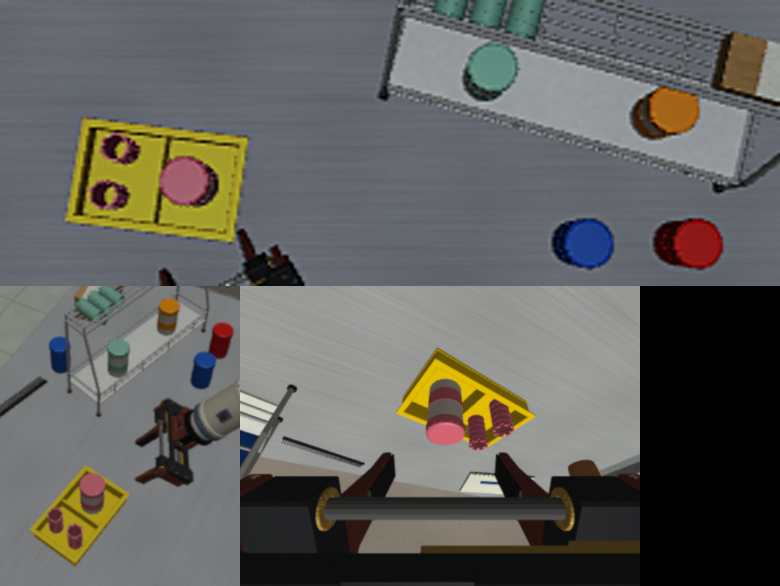

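The pink canister stands upright in the bay (top panel 186,180). Its lid reads z≈105.5, with the same +3 mm depth bias as on the rack. The rollers, mint, orange and the look-alikes are unmoved, and the gripper is clear.

```bash
python3 -c "
from bench import r
print(r.job_done())"
```

```text
the job is handed in; nothing more can be done
None
```

The pink canister is standing in the tray's empty bay and the job is handed in, at about 15 s of the 42 s allowed.

- **Fetch:** I gripped it from the front with the hand tilted 40°. I lifted it about 55 mm, so its underside was about 20 mm above the guard rail, before drawing it out. It stayed upright all the way.
- **Set-down:** I lowered it until the wrist force showed contact with the bay floor (about 7 N), took the load off, opened the fingers and backed out along the finger axis.
- **Last checks:**
  - The top view puts the canister at about (533, 276) mm, against a bay centre of (532, 276) mm.
  - Its lid reads 105.5 mm high against 102 mm expected. The same reading was about 3 mm high on the rack, so I take this as camera bias.
  - The two rollers, the mint and orange canisters and the blue and red look-alikes are all standing where they were, judged by eye from the pictures.
  - The gripper was clear, with no force on it beyond noise.
- **Disagreement:** the scene view put the lid's y about 6 mm off the top view. That is within the bay's clearance.

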